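# Put the ink-grinding machine to rest after the calligraphy class

### The job

Class is over: swing the grinding arm up past its balance point so that it rests open, and pull the red plunger up and twist it a quarter turn so that it stays latched up; only then slide the ink stone on its carrier out towards the robot side and set it flat in the middle of the blue drying mat. Also lay every ink stick down on the floor of the wooden tray, not on the rim or on one another, and turn the black dial so that its white pointer reads the red zero mark. Leave the arm open, the plunger latched up and everything else on the table where it was.

Things in the scene. Friction and masses are not known exactly. Their poses are not given: they have to be found in the camera images.
- machine: White ink-grinding machine, fixed, cross-shaped base 260 x 310 x 20 mm, about 215 mm tall. Origin on the table: x to its hinge end (away from the robot), y left, z up. In this frame (mm): carrier plate centre x -45, y 0, beside a low rail (right, top z 27) and before a back stop; plunger x -5, y 82; dial x 30, y -135 on a pod with top z 40; arm hinge x 75, y 0, z 125.
- grind_arm (a joint): Swing arm, rad. 0 = down: level, pointing to the machine's -x, its head dips into the stone's well and keeps the stone in. 1.9 = open on its stop, leaning back. Brass counterweight above the hinge: it balances at about 0.9; below it falls shut, beyond it swings slowly on and rests open. Turns about the machine's +y through swing_hinge. About 2 N at the handle lifts it.
- swing_grip (a point): Grip point on the arm's handle, a round steel bar 12 mm thick parallel to the hinge, 170 mm from it; it can turn between the fingers. The bar sticks out 85 mm to the right (-y) of the arm's end, red 20 mm ball at its end, 33 mm right of this point. 125 mm above the table when the arm is down, with 60 mm free below.
- swing_hinge (a point): The arm's hinge axis, 125 mm above the table, 170 mm behind the handle bar (+x of the machine).
- plunger (a joint): Lift of the sprung index plunger, m. 0 = down, its 9 mm pin through the 14 mm hole in the carrier's tab; travel 0.019. Spring pushes down, 3.6 N at 0, 8 N at 0.015. Lifted over 0.012 its brass cross bar clears two steel ridges and the knob can twist; let go when twisted, it stays up at about 0.012 with the pin clear of the tab.
- plunger_twist (a joint): Twist of the plunger's knob, rad, counter-clockwise from above positive. 0 = as found (knob's long side along x of the machine), stop at 1.65. While down in its slot it cannot twist. A quarter turn (1.4 to 1.6) latches it.
- plunger_grip (a point): Grip point in the plunger's red wing knob, 44 x 14 x 26 mm: long along x of this point, pinch the 14 mm across y. 84 mm above the table when down; knob top 11 mm above this point, foot 15 mm below; steel ridges top out 26 mm below it. The point turns with the knob.
- dial (a joint): Grinding-pressure dial, rad, counter-clockwise from above positive. 0 = white pointer at the red zero mark (towards -x of the machine). Starts between 0.5 and 1.5; stops at -0.5 and 2.0. Stays where it is left.
- dial_grip (a point): Grip point in the dial's black bar grip, 56 x 14 x 26 mm: long along x of this point (white pointer on its -x half), pinch the 14 mm across y. 63 mm above the table; bar top 9 mm above this point, foot 17 mm below. Turns with the dial.
- stone: Dark ink stone fixed on a steel carrier plate 140 x 70 x 6 mm, 0.35 to 0.7 kg. The stone is a trough 130 (x) x 54 (y) mm, top 40 mm above the plate's underside, where the origin is (plate centre); x as the machine's. Pinch it across y at x -10 to -30, from above. A 10 mm thick tab with the pin hole reaches to y +102, x +20 to +60. It lies 20 mm above the table.
- bracket (a point): Centre of the top of the steel bracket that carries the plunger, 46 mm above the table. 40 mm (x) x 65 mm (y) x 8 mm thick; it covers the carrier's tab with 8 mm to spare, so, once unpinned and the arm open, the carrier must slide at least 45 mm to the machine's -x before it is lifted.
- mat: Blue felt drying mat, fixed, 240 (x) x 170 (y) x 4 mm. Origin: centre of its underside, on the table.
- tray: Flat light-wood tray, fixed, 240 (x) x 170 (y) mm outside, floor 4 mm thick, rim 6 mm wide and 10 mm high above the table. Origin: centre of its underside. It and the mat may change sides.
- stick0: Black ink stick with a gilt panel and a coloured band, 100 (x) x 26 (y) x 18 (z) mm, 70 g, lying on the newspaper. Origin: its centre, 9 mm above the table. Either face may be up. Between two and four sticks are there; absent ones give None.
- stick1: Black ink stick with a gilt panel and a coloured band, 100 (x) x 26 (y) x 18 (z) mm, 70 g, lying on the newspaper. Origin: its centre, 9 mm above the table. Either face may be up. Between two and four sticks are there; absent ones give None.
- stick2: Black ink stick with a gilt panel and a coloured band, 100 (x) x 26 (y) x 18 (z) mm, 70 g, lying on the newspaper. Origin: its centre, 9 mm above the table. Either face may be up. Between two and four sticks are there; absent ones give None.
- stick3: Black ink stick with a gilt panel and a coloured band, 100 (x) x 26 (y) x 18 (z) mm, 70 g, lying on the newspaper. Origin: its centre, 9 mm above the table. Either face may be up. Between two and four sticks are there; absent ones give None.
- ink_bottle: Black ink bottle, 60 mm across, 150 mm tall. Bystander; to be left where it is.
- weight_a: Steel paperweight bar, 140 x 18 x 14 mm. Bystander; to be left where it is.
- weight_b: Steel paperweight bar, 140 x 18 x 14 mm. Bystander; to be left where it is.
- water_pot: Blue china water cup, 70 mm across, 55 mm tall. Bystander; to be left where it is.
- paste_pot: White china seal-paste pot, 64 mm across, 36 mm tall. Bystander; to be left where it is.
- seal: Marble seal, 28 x 28 x 65 mm, standing. Bystander; to be left where it is.
Things that resemble listed ones, but are neither listed nor needed, are in the scene too. Leave any purple look-alike of the stick0 alone.

How it is judged:
By the outcome, as a careful person would: the job done as asked, in the order asked, and still so for the second after the job is handed in, with the robot touching nothing.
Of stick0, stick1, stick2, stick3 only 2 to 4 are there at a start; the rules pass over those that are not, and their reading is None.
At some moment in a run one of stick0, stick1, stick2, stick3 may be knocked a few centimetres aside while the robot is not near it.
Once in a run the grip may slacken for a moment while it holds something.
It also fails if it takes over 210 s, if anything falls off the work surface, if the arm or the gripper's body presses on something with over 40 N, if the wrist force passes 120 N, or if a joint passes its speed limit or range.

### The arm

A 6-joint arm with a two-finger parallel gripper is mounted at the origin on the work surface. World frame = base frame: x ahead of the robot, y to its left, z up, the work surface at z = 0. Lengths are in m, angles in rad, forces in N, time in s.
With the tool pointing down it reaches from about 0.25 to 0.8 m from the base axis. Payload 8.5 kg.
Tool frame: the origin (TCP) lies at the very end of the fingers, on their centre line; the grasp point (between the pads) lies 19 mm behind it; z points along the fingers, y is the line along which they close (so a half turn about z gives the same grasp; the last joint's range is limited). The gripper opens to 85 mm and grips with 20 to 120 N. Pads are 22 mm wide; open, the fingers measure 114 mm over their backs; the gripper's body (76 mm by 85 mm) begins 54 mm behind the grasp point. The pads swing forward as they close: fully open they stand 13 mm farther back than shut.
Start: joints at [1.255, 0.238, -0.013, 1.319, 0, 1.571], TCP at [0.163, 0.499, 0.231] pointing down, gripper open.
Joint ranges: [-2.66, 2.66], [-1.03, 1.9], [-1.14, 1.46], [-1.82, 2.27], [-1.45, 1.34], [-3.14, 3.14]. Speed limits (rad/s): [2.22, 2.22, 2.79, 3.14, 3.14, 3.14].

### API

Orientations are given as [roll, pitch, yaw] about the fixed x, y, z axes, in that order (R = Rz(yaw) Ry(pitch) Rx(roll)).
In Python, from cell import * gives the robot as it stands. The module is installed in compiled form; this text tells all that it offers.
- The arm moves only by the shell command python3 -m jog 'ROWS' [FORCE]. ROWS is text: rows parted by semicolons, each of 7 numbers parted by spaces: the gripper command: -1 is fully open, 1 is shut, values between are in proportion, then the shift along the world's x, y, z each as a share of 0.04 m, from -1 to 1, then the turn, a rotation vector about the world's x, y, z each as a share of 0.15 rad, from -1 to 1. In form: hand dx dy dz rx ry rz; .... A call has exactly 5 rows; each row shifts and turns the commanded pose from where the row before left it; what a row does not reach is not made up. A row lasts 1/8 s, in which the tool goes at most 62.5 mm and 10.7 degrees, less where a joint would pass 70% of its speed; a pose out of reach is approached as far as the arm can. A call with a number of a shift or a turn outside -1 to 1 is refused whole. A call with a gripper value outside its range is refused whole. The fingers move at their own pace and stop on an object; FORCE is the grip in N (left out, the last holds). Time passes only in rows, so rows that do not move let the fingers close, or fill a call up. It gives the time, the measured TCP pose, the force, the opening and the grip force at its end, in the units of the state.
- state(): the state, without advancing time (a new reading comes with each control period).
- snapshot(name): name is "scene" or "top" or "wrist"; returns the picture (420x560x3 uint8, red, green, blue); there is no depth.
- camera_params(name): a dict with "camera_matrix" (3x3 intrinsics, pixels), "rvec" (rotation vector, rad) and "tvec" (3), from world to camera coordinates, as OpenCV has them; the wrist camera has in their place "mount" (4x4, takes a point from camera to tool coordinates, whose origin is the TCP and whose axes are the flange's). Camera axes: x right, y down, z forward; pixel columns grow to the right and rows downward; lengths in m; the calibration is good to about 2 mm. A picture is of the moment at which its call begins: read the wrist's pose just before it. camera_params takes no time and is no camera call.
- close_job(): hands the job in; it is judged then, once.
Trained networks look in the newest picture that a camera, given by its name, has taken for a name from the list of things; names that differ only in an ending like _2 or _b are one class to them, and where a whole thing is asked for, a point or a joint stands for the part that bears it (a point fixed in the world has none). Each returns a list of dicts, best first, with "p" (0 to 1); they miss things now and then, are a little off and sometimes report something else, mostly with a low value. They report only what shows in the picture. A call takes as long as a camera call. They do not tell look-alikes from the thing itself.
- spot_in(camera, target): "position" ([row, column] in pixels, amid what is visible of it).
The state is a dict: "clock": time; "qpos": joint angles; "joint_velocities": joint speeds; "joint_torque": joint torques, N m; "tool_pos": TCP position; "eef_rot": TCP orientation; "contact_force": force on the tool from outside, world axes, zero at the start; "moment": the same for the moment, N m; "gripper_width": finger opening in m; "grip_force": force on a finger pad.
Only numpy, scipy, OpenCV 4.12 (cv2) and the standard library are available. Lean on these libraries where they do the work, as an engineer would, in place of code of your own. Each camera call takes 0.05 s, during which the arm holds its last target. There are 200 camera calls.

## Working session

There is one attempt and no reset: what is moved stays moved. The work goes in short steps, Python scripts to look and compute and a shell command to move; the robot and the scene stay as the last step left them, time stands still between calls to the robot, and variables do not carry over. Pictures are saved under pics/ and viewed, at most 17 in all, crops included, and the job is handed in when it is done.

```bash
mkdir -p pics; cat > h.py <<'E'
from cell import *
import numpy as np, cv2
from scipy.spatial.transform import Rotation as R
def cam(name, s=None):
    c=camera_params(name); K=np.array(c["camera_matrix"],float)
    if name=="wrist":
        s=s or state(); T=np.eye(4); T[:3,:3]=R.from_euler('xyz',s["eef_rot"]).as_matrix(); T[:3,3]=s["tool_pos"]
        M=T@np.array(c["mount"]); return K,M[:3,:3],M[:3,3]
    Rc=cv2.Rodrigues(np.array(c["rvec"],float))[0]; t=np.array(c["tvec"],float).ravel()
    return K,Rc.T,-Rc.T@t
def ray(C,rc,z):
    K,Rw,o=C; d=Rw@np.linalg.inv(K)@np.array([rc[1],rc[0],1.]); return o+d*(z-o[2])/d[2]
def proj(C,p):
    K,Rw,o=C; q=K@(Rw.T@(np.array(p,float)-o)); return q[1]/q[2],q[0]/q[2]
def snap(name,fn=None):
    s=state(); im=snapshot(name)
    if fn: cv2.imwrite('pics/'+fn,im[:,:,::-1])
    return im,cam(name,s)
E
python3 - <<'E'
from h import *
for n in("top","scene"):
    im,C=snap(n,n+'0.png'); print(n,C[2].round(3),C[0][0,0])
    for t in "grind_arm swing_grip plunger dial stone mat tray stick0 ink_bottle weight_a water_pot paste_pot seal bracket machine".split():
        try: print(t,[(np.round(d["position"]).astype(int).tolist(),round(d["p"],2),ray(C,d["position"],0.0)[:2].round(3).tolist()) for d in spot_in(n,t)][:6])
        except Exception as e: print(t,e)
s=state();print({k:np.round(v,3) for k,v in s.items()})
E
```

```text
top [0.271 0.157 1.782] 520.7626696241852
grind_arm [([187, 314], 0.86, [0.657, 0.013])]
swing_grip [([187, 315], 0.77, [0.656, 0.009]), ([194, 228], 0.24, [0.628, 0.315])]
plunger [([187, 286], 0.61, [0.653, 0.11])]
dial [([180, 348], 0.54, [0.682, -0.106])]
stone [([168, 418], 0.36, [0.727, -0.355])]
mat [([257, 429], 0.7, [0.416, -0.38])]
tray [([248, 212], 0.66, [0.438, 0.363]), ([203, 409], 0.35, [0.602, -0.317])]
stick0 [([253, 375], 0.71, [0.429, -0.195]), ([202, 407], 0.68, [0.607, -0.311]), ([194, 226], 0.58, [0.625, 0.319]), ([262, 98], 0.48, [0.385, 0.751])]
ink_bottle [([188, 446], 0.84, [0.658, -0.45])]
weight_a [([186, 196], 0.74, [0.653, 0.427]), ([252, 322], 0.57, [0.428, -0.012])]
water_pot [([167, 247], 0.76, [0.726, 0.25]), ([183, 317], 0.65, [0.67, 0.004]), ([255, 427], 0.4, [0.423, -0.375])]
paste_pot [([169, 393], 0.79, [0.725, -0.266])]
seal [([168, 418], 0.71, [0.729, -0.353])]
bracket [([186, 316], 0.83, [0.661, 0.006]), ([255, 322], 0.65, [0.42, -0.013])]
machine [([181, 319], 0.57, [0.677, -0.003])]
scene [ 1.213 -1.034  1.032] 426.983691855611
grind_arm [(
[... 775 characters left out ...]
te_pot [([320, 257], 0.88, [0.715, -0.246])]
seal [([333, 239], 0.6, [0.694, -0.32])]
bracket [([265, 284], 0.87, [0.661, 0.026])]
machine [([234, 282], 0.66, [0.564, 0.188])]
{'clock': np.float64(1.6), 'qpos': array([ 1.255,  0.238, -0.013,  1.319, -0.   ,  1.571]), 'joint_velocities': array([ 0.002, -0.   ,  0.001,  0.   ,  0.001,  0.002]), 'joint_torque': array([ 2.0000e-03, -5.3858e+01,  3.4669e+01,  3.0000e-03,  0.0000e+00,
        0.0000e+00]), 'tool_pos': array([0.163, 0.499, 0.231]), 'eef_rot': array([-3.142,  0.   ,  2.826]), 'contact_force': array([ 1.051,  0.622, -0.238]), 'moment': array([ 0.004,  0.008, -0.054]), 'grip_force': np.float64(0.0), 'gripper_width': np.float64(0.086)}
```

```bash
python3 - <<'E'
import cv2
im=cv2.imread('pics/top0.png'); cv2.imwrite('pics/top0c.png',cv2.resize(im[110:330,60:500],(800,400),interpolation=cv2.INTER_CUBIC))
im=cv2.imread('pics/scene0.png'); cv2.imwrite('pics/scene0c.png',cv2.resize(im[140:380,120:400],(700,600),interpolation=cv2.INTER_CUBIC))
E
```

```text
(no output)
```

View pics/top0c.png

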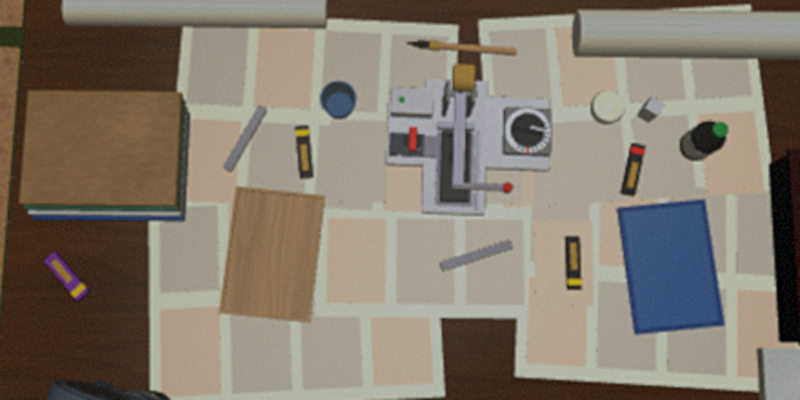

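View pics/scene0c.png

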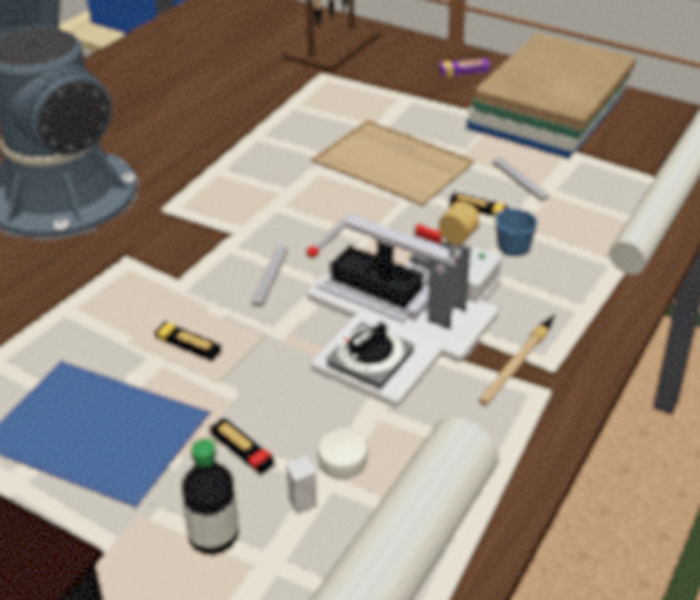

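```bash
python3 -c "
from h import *
c=camera_params('wrist');print(np.round(c['mount'],3),c['camera_matrix'])"
python3 -m jog '-1 0.5 -0.9 0.7 0 0 -1;-1 0.5 -0.9 0.7 0 0 -1;-1 0.5 -0.9 0.7 0 0 -1;-1 0.5 -0.9 0.7 0 0 -1;-1 0.5 -0.9 0.7 0 0 -1' 
python3 -m jog '-1 0.7 -1 0.4 0 0 -1;-1 0.7 -1 0.4 0 0 -1;-1 0.7 -1 0.4 0 0 -1;-1 0.7 -1 0.4 0 0 -0.4;-1 0.7 -1 0 0 0 0'
python3 -m jog '-1 0.7 -1 0 0 0 0;-1 0.7 -1 0 0 0 0;-1 0.7 -0.4 0 0 0 0;-1 0 0 0 0 0 0;-1 0 0 0 0 0 0'
```

```text
[[ 0.001 -0.964 -0.267  0.067]
 [ 1.     0.001  0.001 -0.001]
 [-0.001 -0.267  0.964 -0.142]
 [ 0.     0.     0.     1.   ]] [[348.78927053   0.         279.76229263]
 [  0.         348.78927053 207.58189032]
 [  0.           0.           1.        ]]
clock: 2.22
tool_pos: [0.2634, 0.3178, 0.3723]
eef_rot: [3.141, -0.0, 2.071]
contact_force: [0.3, 1.1, 0.7]
gripper_width: 0.0857
grip_force: 0.0
clock: 2.85
tool_pos: [0.4041, 0.1176, 0.4364]
eef_rot: [3.139, -0.001, 1.565]
contact_force: [-0.3, 1.2, -0.2]
gripper_width: 0.0855
grip_force: 0.0
clock: 3.48
tool_pos: [0.4866, 0.0233, 0.4352]
eef_rot: [-3.141, -0.0, 1.566]
contact_force: [0.1, -0.4, 0.4]
gripper_width: 0.0855
grip_force: 0.0
```

```bash
python3 - <<'E'
from h import *
im,C=snap("wrist",'w1.png')
for t in "swing_grip plunger dial stone bracket".split():
    print(t,[(np.round(d["position"],1).tolist(),round(d["p"],2),ray(C,d["position"],0.08)[:2].round(3).tolist()) for d in spot_in("wrist",t)][:3])
cv2.imwrite('pics/w1c.png',cv2.resize(im[:,:,::-1],(784,588),interpolation=cv2.INTER_CUBIC))
E
```

```text
swing_grip [([162.6, 424.7], 0.75, [0.694, 0.018])]
plunger [([95.5, 390.4], 0.55, [0.638, 0.11])]
dial [([236.4, 393.5], 0.59, [0.659, -0.093])]
stone [([135.2, 353.5], 0.97, [0.591, 0.057]), ([161.2, 427.0], 0.54, [0.697, 0.02]), ([96.4, 391.2], 0.2, [0.639, 0.109])]
bracket [([161.9, 399.6], 0.94, [0.658, 0.019]), ([170.7, 247.7], 0.16, [0.441, 0.008])]
```

View pics/w1c.png

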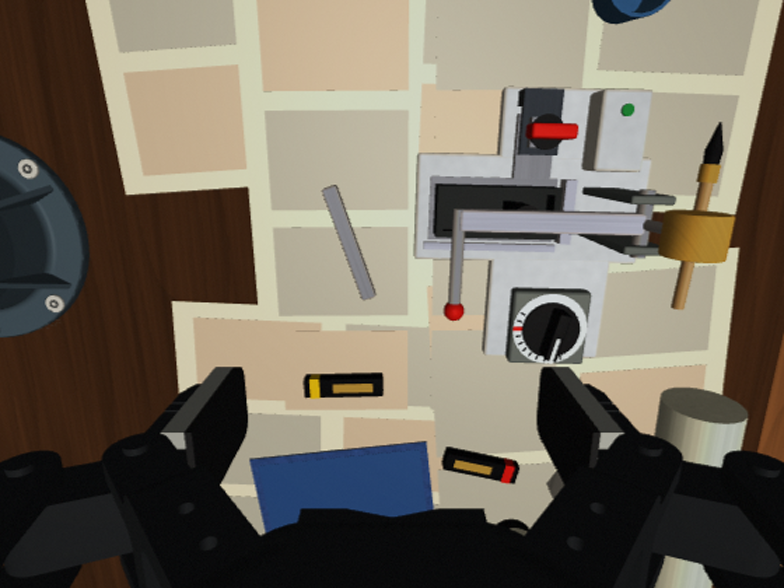

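```bash
cat >> h.py <<'E'
def fitm(C,obs):
    # obs: list of (row,col,[mx,my,mz] in m)
    from scipy.optimize import least_squares
    def f(v):
        c,s=np.cos(v[2]),np.sin(v[2]); r=[]
        for rr,cc,m in obs:
            a=proj(C,[v[0]+c*m[0]-s*m[1],v[1]+s*m[0]+c*m[1],m[2]]); r+=[a[0]-rr,a[1]-cc]
        return r
    o=least_squares(f,[.66,.01,0]); return o.x,o.fun
def m2w(v,m):
    c,s=np.cos(v[2]),np.sin(v[2]); return np.array([v[0]+c*m[0]-s*m[1],v[1]+s*m[0]+c*m[1]])
E
python3 - <<'E'
from h import *
C=cam("wrist")
k=1.4
P=[(131,554,[-.005,.082,.095]),(328,548,[.030,-.135,.050]),(311,454,[-.095,-.085,.125]),(222,458,[-.095,0,.125]),(188,437,[-.110,.027,.060]),(238,437,[-.110,-.027,.060])]
v,f=fitm(C,[(r/k,c/k,m) for r,c,m in P]); print(v.round(4),f.round(1))
for n,m in dict(grip=(-.095,-.052),plunger=(-.005,.082),dial=(.03,-.135),stone=(-.045,0),hinge=(.075,0)).items(): print(n,m2w(v,m).round(4))
print(ray(C,(311/k,454/k),.125), ray(C,(215/k,458/k),.125),state()["tool_pos"])
a=ray(C,(328/k,548/k),.07);b=ray(C,(358/k,555/k),.07);print('dial dir',a,b,np.degrees(np.arctan2(*(b-a)[1::-1])))
E
```

```text
[ 0.6441  0.0298 -0.0173] [ 0.2 -0.2  3.   2.9 -1.5 -0.4 -0.5 -0.1 -0.8 -0.3  0.4 -1.7]
grip [ 0.5482 -0.0206]
plunger [0.6405 0.1119]
dial [ 0.6717 -0.1057]
stone [0.5991 0.0306]
hinge [0.719  0.0285]
[ 0.54819391 -0.05572235  0.125     ] [0.54896123 0.03719323 0.125     ] [0.4865762  0.02354357 0.43569926]
dial dir [ 0.65977629 -0.09340642  0.07      ] [ 0.67057961 -0.12909774  0.07      ] -73.15958445881598
```

```bash

python3 -m jog '-1 0.4 -0.28 -1 0 0 0;-1 0.4 -0.28 -1 0 0 0;-1 0.4 -0.28 -1 0 0 0;-1 0.35 -0.28 -1 0 0 0;-1 0 0 0 0 0 0' 20 | head -3
```

```text
clock: 4.4
tool_pos: [0.5478, -0.0219, 0.2728]
eef_rot: [-3.136, -0.0, 1.565]
```

```bash

python3 -m jog '-1 0 0 -0.9 0 0 0;-1 0 0 -0.9 0 0 0;-1 0 0 -0.9 0 0 0;-1 0 0 -0.9 0 0 0;-1 0 0 -0.6 0 0 0' 20 | head -4
python3 -m jog '1 0 0 0 0 0 0;1 0 0 0 0 0 0;1 0 0 0 0 0 0;1 0 0 0 0 0 0;1 0 0 0 0 0 0' 20
```

```text
clock: 5.03
tool_pos: [0.5492, -0.0211, 0.1081]
eef_rot: [3.141, -0.0, 1.566]
contact_force: [1.4, 0.0, 0.6]
clock: 5.65
tool_pos: [0.5469, -0.0218, 0.108]
eef_rot: [-3.138, -0.0, 1.565]
contact_force: [-11.1, 1.0, 11.1]
gripper_width: 0.0114
grip_force: 21.1
```

```bash

python3 -m jog '1 0.02 0 0.425 0 0 0;1 0.065 0 0.42 0 0 0;1 0.105 0 0.41 0 0 0;1 0.145 0 0.4 0 0 0;1 0.185 0 0.38 0 0 0' 25 | sed -n '2p;4,6p'
python3 -m jog '1 0.22 0 0.36 0 0 0;1 0.26 0 0.34 0 0 0;1 0.29 -0.01 0.31 0 0 0;1 0.32 -0.01 0.28 0 0 0;1 0.345 -0.01 0.25 0 0 0' | sed -n '2p;4,6p'
```

```text
tool_pos: [0.5657, -0.0222, 0.1887]
contact_force: [-14.0, -2.1, 2.9]
gripper_width: 0.0109
grip_force: 24.5
tool_pos: [0.6242, -0.0238, 0.2536]
contact_force: [-13.9, -3.6, 19.0]
gripper_width: 0.0112
grip_force: 25.8
```

```bash

python3 -m jog '1 0.34 0 0.28 0 0 0;1 0.36 0 0.22 0 0 0;1 0.38 0 0.14 0 0 0;1 0 0 0 0 0 0;1 0 0 0 0 0 0' | sed -n '2p;4,6p'
```

```text
tool_pos: [0.6709, -0.0248, 0.2762]
contact_force: [1.4, -7.0, -1.2]
gripper_width: 0.0112
grip_force: 25.3
```

```bash

python3 -m jog '-1 0 0 0 0 0 0;-1 0 0 0.1 0 0 0;-1 0 0 0.5 0 0 0;-1 0 0 1 0 0 0;-1 -0.2 0 1 0 0 0' | sed -n '2p;4,6p'
python3 -m jog '-1 -1 0.3 1 0 0 0;-1 -1 0.3 1 0 0 0;-1 -1 0.3 0 0 0 0;-1 -1 0.3 0 0 0 0;-1 -0.5 0.3 0 0 0 0' | sed -n '2p;4,6p'
python3 - <<'E'
from h import *
im,C=snap("wrist",'w2.png')
E
```

```text
tool_pos: [0.6622, -0.0227, 0.3811]
contact_force: [0.3, 0.1, -0.3]
gripper_width: 0.0855
grip_force: 0.0
tool_pos: [0.4801, 0.0375, 0.4613]
contact_force: [-0.6, -0.6, -0.3]
gripper_width: 0.0853
grip_force: 0.0
```

View pics/w2.png

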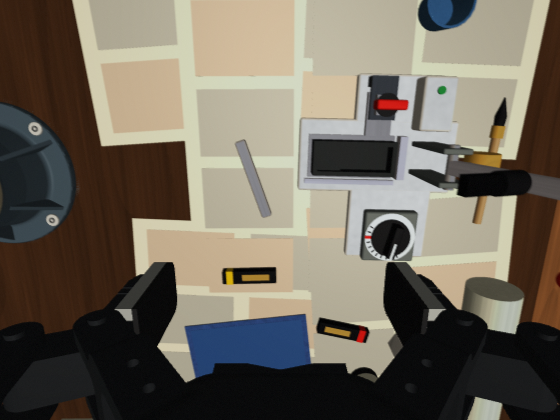

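```bash
python3 - <<'E'
from h import *
C=cam("wrist")
P=[(104.5,392,[-.005,.082,.095]),(137,312,[-.110,.027,.06]),(139,397,[.020,.027,.06]),(176,396,[.020,-.027,.06]),(173,311,[-.11,-.027,.06]),(237,389.5,[.03,-.135,.044])]
v,f=fitm(C,P); print(v.round(4),f.round(1))
for n,m in dict(plunger=(-.005,.082),dial=(.03,-.135),stone=(-.045,0),hinge=(.075,0),pinch=(-.065,0)).items(): print(n,m2w(v,m).round(4))
for q in [(240,392),(248,391)]: print(ray(C,q,.07))
print(state()["tool_pos"])
E
```

```text
[ 0.641   0.0348 -0.0288] [-2.2  0.5  1.5  1.1  1.7  0.5 -0.6 -2.4  0.3  0.3 -0.5 -0.2]
plunger [0.6384 0.117 ]
dial [ 0.6671 -0.101 ]
stone [0.596  0.0361]
hinge [0.716  0.0327]
pinch [0.576  0.0367]
[ 0.66323368 -0.09754021  0.07      ]
[ 0.66274653 -0.11151686  0.07      ]
[0.47867012 0.03847131 0.46207568]
```

```bash

python3 -m jog '-1 0.3 0.2 -0.4 0 0 -1;-1 0.3 0.2 -0.4 0 0 -1;-1 0.3 0.2 -0.4 0 0 -1;-1 0.3 0.2 -0.4 0 0 -1;-1 0.3 0.2 -0.4 0 0 -1' | sed -n '2,3p'
python3 -m jog '-1 0.3 0.2 -0.4 0 0 -1;-1 0.3 0.2 -0.4 0 0 -1;-1 0.3 0.2 -0.4 0 0 -1;-1 0.3 0.2 -0.4 0 0 -1;-1 0.3 0.2 -0.4 0 0 -1' | sed -n '2,3p'
python3 -m jog '-1 0 0 -0.4 0 0 -0.6;-1 0 0 0 0 0 0;-1 0 0 0 0 0 0;-1 0 0 0 0 0 0;-1 0 0 0 0 0 0' | sed -n '2,3p'
python3 - <<'E'
from h import *
im,C=snap("wrist",'w3.png'); print(state()["tool_pos"])
E
```

```text
tool_pos: [0.5429, 0.0774, 0.3797]
eef_rot: [-3.142, -0.0, 0.811]
tool_pos: [0.607, 0.0856, 0.2996]
eef_rot: [-3.113, 0.001, 0.126]
tool_pos: [0.6084, 0.0604, 0.2845]
eef_rot: [-3.095, 0.0, 0.076]
[0.60834749 0.06030048 0.28432415]
```

View pics/w3.png

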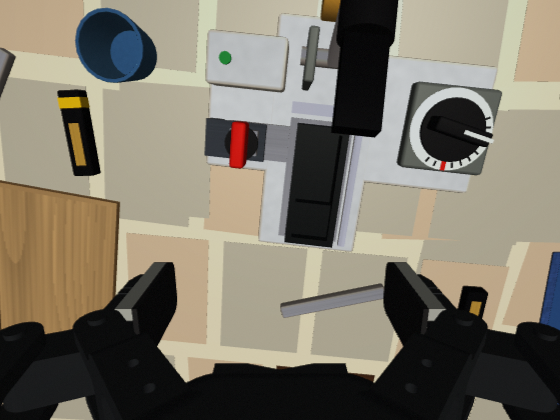

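```bash
python3 - <<'E'
from h import *
s=state(); print({k:np.round(v,3).tolist() for k,v in s.items()})
E
```

```text
{'clock': 10.75, 'qpos': [0.075, 0.384, 0.33, 1.518, 0.047, 3.141], 'joint_velocities': [-0.002, 0.002, -0.003, -0.002, -0.001, 0.001], 'joint_torque': [-0.027, -65.771, 35.344, 0.015, 0.184, -0.0], 'tool_pos': [0.608, 0.06, 0.284], 'eef_rot': [-3.095, 0.0, 0.076], 'contact_force': [-0.334, -0.256, -0.528], 'moment': [-0.04, 0.014, 0.003], 'grip_force': 0.0, 'gripper_width': 0.085}
```

```bash
python3 - <<'E'
from h import *
C=cam("wrist")
print('knob',ray(C,(145,238.5),.093), ray(C,(122,239),.095),ray(C,(168,237),.095))
print('dial',ray(C,(129,455),.044), ray(C,(124,430),.07),ray(C,(138,491),.07))
P=[(145,238.5,[-.005,.082,.091]),(129,455,[.03,-.135,.044]),(247,335,[-.11,-.027,.06]),(242,285,[-.11,.027,.06])]
v,f=fitm(C,P); print(v.round(4),f.round(1))
for n,m in dict(plunger=(-.005,.082),dial=(.03,-.135),stone=(-.045,0),pinch=(-.065,0)).items(): print(n,m2w(v,m).round(4))
for z in(.0,.009): print('stickA',ray(C,(133,78),.018),ray(C,(96,72),.018),ray(C,(173,85),.018))
E
python3 -m jog '-1 0 0.2 0 0 0 1;-1 0 0.2 0 0 0 1;-1 0 0.2 0 0 0 1;-1 0 0.2 0 0 0 1;-1 0 0.2 0 0 0 1' | sed -n '2,3p'
python3 -m jog '-1 0 0.1 0 0 0 1;-1 0 0.1 0 0 0 1;-1 0 0 0 0 0 1;-1 0 0 0 0 0 1;-1 0 0 0 0 0 1' | sed -n '2,3p'
python3 -m jog '-1 0 0 0 0 0 1;-1 0 0 0 0 0 1;-1 0 0 0 0 0 1;-1 0 0 0 0 0 1;-1 0 0 0 0 0 1' | sed -n '2,3p'
python3 -m jog '-1 0 0 0 0 0 1;-1 0 0 0 0 0 1;-1 0 0 0 0 0 1;-1 0 0 0 0 0 1;-1 0 0 0 0 0 1' | sed -n '2,3p'
```

```text
knob [0.64163033 0.11029335 0.093     ] [0.66297728 0.11047766 0.095     ] [0.61987078 0.11042363 0.095     ]
dial [ 0.67163915 -0.10848818  0.044     ] [ 0.67481239 -0.07242768  0.07      ] [ 0.66630008 -0.13325693  0.07      ]
[ 0.6447  0.0279 -0.0219] [-0.   0.7 -0.1 -0.7  0.2 -1.  -0.2  1. ]
plunger [0.6415 0.11  ]
dial [ 0.6717 -0.1078]
stone [0.5997 0.0289]
pinch [0.5797 0.0293]
stickA [0.6319549  0.31270765 0.018     ] [0.67338439 0.31638762 0.018     ] [0.58455269 0.30785217 0.018     ]
stickA [0.6319549  0.31270765 0.018     ] [0.67338439 0.31638762 0.018     ] [0.58455269 0.30785217 0.018     ]
tool_pos: [0.6083, 0.1003, 0.2841]
eef_rot: [-3.095, 0.001, 0.831]
tool_pos: [0.6083, 0.1081, 0.2841]
eef_rot: [-3.095, 0.001, 1.581]
tool_pos: [0.6083, 0.1081, 0.2841]
eef_rot: [-3.095, 0.001, 2.331]
tool_pos: [0.6083, 0.1081, 0.2841]
eef_rot: [-3.095, 0.001, 3.081]
```

```bash

python3 -m jog '-1 0.4 0.05 -0.6 0.31 0 0.27;-1 0.42 0 -0.6 0 0 0;-1 0 0 -0.6 0 0 0;-1 0 0 -0.6 0 0 0;-1 0 0 0 0 0 0' | sed -n '2,3p'
python3 - <<'E'
from h import *
im,C=snap("wrist",'w4.png'); print(state()["tool_pos"])
# red blob
hsv=cv2.cvtColor(im,cv2.COLOR_RGB2HSV); m=((hsv[...,0]<8)|(hsv[...,0]>172))&(hsv[...,1]>170)&(hsv[...,2]>150)
n,l,st,ce=cv2.connectedComponentsWithStats(m.astype(np.uint8)); 
for i in range(1,n):
    if st[i,4]>300: print(st[i],ce[i],ray(C,ce[i][::-1],.095), proj(C,[.6415,.11,.095]))
E
```

```text
tool_pos: [0.64, 0.1098, 0.1863]
eef_rot: [-3.14, -0.004, 3.116]
[0.64074644 0.10989013 0.18782476]
[ 276  183   18   58 1008] [284.29960317 211.20634921] [0.640207   0.11208493 0.095     ] (np.float64(213.05977673663784), np.float64(281.34615197778))
```

View pics/w4.png

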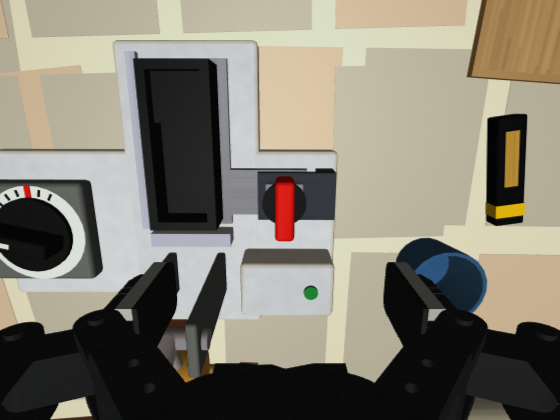

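```bash

python3 -m jog '0.2 0 0.05 0 0 0 0;0.2 0 0 -0.7 0 0 0;0.2 0 0 -0.8 0 0 0;0.2 0 0 -0.8 0 0 0;0.2 0 0 -0.75 0 0 0' 60 | sed -n '2,5p'
python3 -m jog '0.2 0 0 0 0 0 0;1 0 0 0 0 0 0;1 0 0 0 0 0 0;1 0 0 0 0 0 0;1 0 0 0 0 0 0' 60
```

```text
tool_pos: [0.6419, 0.112, 0.0663]
eef_rot: [-3.142, 0.001, 3.116]
contact_force: [-0.2, -0.3, -0.1]
gripper_width: 0.0343
clock: 15.18
tool_pos: [0.6422, 0.1125, 0.068]
eef_rot: [3.14, 0.002, 3.116]
contact_force: [-1.4, 4.3, 7.0]
gripper_width: 0.0127
grip_force: 60.8
```

```bash

python3 -m jog '1 0 0 0.2 0 0 0;1 0 0 0.18 0 0 0;1 0 0 0 0 0 0;1 0 0 0 0 0 0;1 0 0 0 0 0 0' | sed -n '2,6p'
```

```text
tool_pos: [0.6421, 0.1125, 0.0812]
eef_rot: [3.141, 0.001, 3.116]
contact_force: [3.9, 6.1, -8.3]
gripper_width: 0.0127
grip_force: 58.6
```

```bash

python3 -m jog '1 0 0 0 0 0 0.7;1 0 0 0 0 0 0.7;1 0 0 0 0 0 0.8;1 0 0 0 0 0 0.8;1 0 0 0 0 0 0.8' | sed -n '2,6p'
python3 -m jog '1 0 0 0 0 0 0.8;1 0 0 0 0 0 0.8;1 0 0 0 0 0 0.8;1 0 0 0 0 0 0.8;1 0 0 0 0 0 0.8' | sed -n '2,6p'
python3 -m jog '1 0 0 0 0 0 0.8;1 0 0 0 0 0 0.8;1 0 0 0 0 0 0.6;1 0 0 0 0 0 0;1 0 0 0 0 0 0' | sed -n '2,6p'
```

```text
tool_pos: [0.642, 0.1133, 0.0812]
eef_rot: [3.141, 0.002, -2.593]
contact_force: [3.9, 8.4, -8.5]
gripper_width: 0.0128
grip_force: 58.7
tool_pos: [0.6414, 0.1139, 0.081]
eef_rot: [3.141, 0.003, -1.992]
contact_force: [1.2, 11.4, -8.3]
gripper_width: 0.013
grip_force: 58.7
tool_pos: [0.641, 0.1141, 0.0809]
eef_rot: [3.141, 0.003, -1.666]
contact_force: [0.1, 12.0, -7.4]
gripper_width: 0.0129
grip_force: 58.8
```

```bash

python3 -m jog '1 0 -0.05 -0.08 0 0 0;1 0 0 0 0 0 0;0.2 0 0 0 0 0 0;0.2 0 0 0 0 0 0;0.2 0 0 0 0 0 0' | sed -n '2,6p'
python3 -m jog '0.2 0 0 0.6 0 0 0;0.2 0 0 0.8 0 0 0;0.2 -0.4 0 0.8 0 0 0;0.2 -0.6 0 0.8 0 0 0;0.2 0 0 0 0 0 0' | sed -n '2,6p'
python3 - <<'E'
from h import *
im,C=snap("wrist",'w5.png'); print(state()["tool_pos"])
hsv=cv2.cvtColor(im,cv2.COLOR_RGB2HSV); m=((hsv[...,0]<8)|(hsv[...,0]>172))&(hsv[...,1]>170)&(hsv[...,2]>130)
n,l,st,ce=cv2.connectedComponentsWithStats(m.astype(np.uint8)); 
for i in range(1,n):
    if st[i,4]>300: print(st[i],ce[i],ray(C,ce[i][::-1],.107),cv2.minAreaRect(np.argwhere(l==i)[:,::-1].astype(np.float32)))
E
```

```text
tool_pos: [0.6413, 0.1092, 0.0781]
eef_rot: [-3.141, -0.001, -1.668]
contact_force: [-0.1, 0.3, -0.1]
gripper_width: 0.0341
grip_force: 0.0
tool_pos: [0.6013, 0.1096, 0.201]
eef_rot: [-3.137, -0.0, -1.668]
contact_force: [0.8, 0.8, -0.4]
gripper_width: 0.0346
grip_force: 0.0
[0.60148973 0.1094885  0.1992811 ]
[ 216  190   21   57 1005] [226.18905473 217.58606965] [0.64080409 0.11016955 0.107     ] ((226.0453643798828, 217.99794006347656), (56.66876220703125, 18.16306495666504), 87.39744567871094)
```

View pics/w5.png

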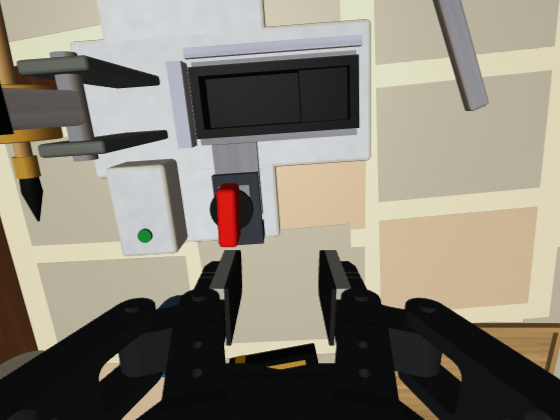

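```bash

python3 -m jog '0.2 0 -0.9 0 0 0 0;0.2 0 -0.9 0 0 0 0;0.2 0 -0.9 0 0 0 0;0.2 0 -0.9 0 0 0 0;0.2 0 -0.9 0 0 0 0' | sed -n '2,3p'
python3 -m jog '0.2 0.45 -0.45 -0.2 0 0 0;0.2 0.45 -0.45 -0.2 0 0 0;0.2 0.45 0 -0.2 0 0 0;0.2 0.4 0 -0.2 0 0 -0.2;0.2 0 0 0 0 0 0' | sed -n '2,3p'
python3 - <<'E'
from h import *
im,C=snap("wrist",'w6.png'); print(state()["tool_pos"])
E
```

```text
tool_pos: [0.6011, -0.0718, 0.1964]
eef_rot: [3.14, -0.001, -1.668]
tool_pos: [0.6714, -0.1061, 0.1638]
eef_rot: [3.14, -0.001, -1.698]
[ 0.67091186 -0.1060984   0.16465843]
```

View pics/w6.png

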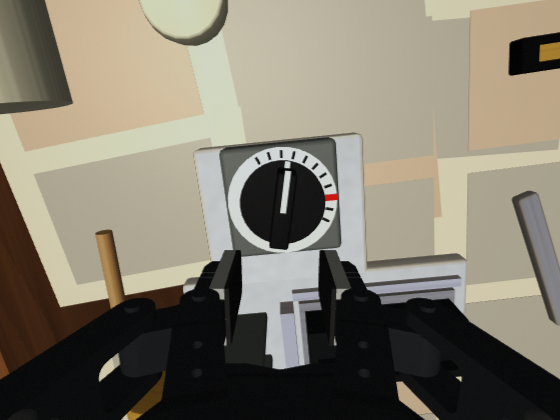

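```bash
python3 - <<'E'
from h import *
C=cam("wrist")
a=ray(C,(169,289),.072); b=ray(C,(244,279),.072); print(a,b,(a+b)/2, ray(C,(200,283),.044)); d=b-a
th=np.arctan2(d[1],d[0]); print(th, 'tool yaw',th-np.pi, 'red mark', ray(C,(198,331),.044))
E
```

```text
[ 0.66161434 -0.13573843  0.072     ] [ 0.67513357 -0.08273313  0.072     ] [ 0.66837396 -0.10923578  0.072     ] [ 0.66887473 -0.10764818  0.044     ]
1.3210663518602086 tool yaw -1.8205263017295845 red mark [ 0.63174716 -0.10458023  0.044     ]
```

```bash

python3 -m jog '0.2 -0.05 -0.06 -0.5 0 0 -0.8;0.2 0 0 -0.8 0 0 0;0.2 0 0 -0.8 0 0 0;0.2 0 0 -0.8 0 0 0;0.2 0 0 0 0 0 0' 50 | sed -n '2,5p'
python3 -m jog '1 0 0 0 0 0 0;1 0 0 0 0 0 0;1 0 0 0 0 0 0;1 0 0 0 0 0 0;1 0 0 0 0 0 0' 50|sed -n '2,6p'
```

```text
tool_pos: [0.667, -0.1082, 0.0482]
eef_rot: [3.138, -0.001, -1.817]
contact_force: [-1.2, -0.4, 0.7]
gripper_width: 0.0341
tool_pos: [0.6689, -0.1085, 0.0518]
eef_rot: [-3.14, -0.001, -1.817]
contact_force: [-5.8, 1.5, 2.7]
gripper_width: 0.0127
grip_force: 50.0
```

```bash

python3 -m jog '1 0 0 0 0 0 -0.9;1 0 0 0 0 0 -0.9;1 0 0 0 0 0 -0.9;1 0 0 0 0 0 -0.9;1 0 0 0 0 0 -0.9' |sed -n '2,6p'
python3 -m jog '1 0 0 0 0 0 -0.9;1 0 0 0 0 0 -0.9;1 0 0 0 0 0 -0.9;1 0 0 0 0 0 -0.9;1 0 0 0 0 0 -0.9' |sed -n '2,6p'
python3 -m jog '1 0 0 0 0 0 0;0.2 0 0 0 0 0 0;0.2 0 0 0 0 0 0;0.2 0 0 0.6 0 0 0;0.2 0 0 0.9 0 0 0' |sed -n '2,6p'
python3 -m jog '0.2 -0.2 0 0.9 0 0 0;0.2 -0.4 0 0.9 0 0 0;0.2 -0.4 0 0.4 0 0 0;0.2 0 0 0 0 0 0;0.2 0 0 0 0 0 0' |sed -n '2,6p'
python3 - <<'E'
from h import *
im,C=snap("wrist",'w7.png'); print(state()["tool_pos"])
cv2.imwrite('pics/w7c.png',im[60:360,150:450,::-1])
E
```

```text
tool_pos: [0.667, -0.1074, 0.0518]
eef_rot: [3.139, -0.002, -2.496]
contact_force: [-12.5, 6.9, 9.3]
gripper_width: 0.0131
grip_force: 50.9
tool_pos: [0.6662, -0.1053, 0.0518]
eef_rot: [3.137, -0.005, 3.114]
contact_force: [-14.8, 15.5, 12.4]
gripper_width: 0.0128
grip_force: 51.2
tool_pos: [0.6689, -0.109, 0.1102]
eef_rot: [-3.141, -0.002, 3.115]
contact_force: [-0.2, 0.3, -0.4]
gripper_width: 0.0344
grip_force: 0.0
tool_pos: [0.6289, -0.1088, 0.1967]
eef_rot: [-3.141, -0.002, 3.116]
contact_force: [-0.1, 0.5, 0.3]
gripper_width: 0.0342
grip_force: 0.0
[ 0.62889982 -0.10866132  0.19633424]
```

View pics/w7.png

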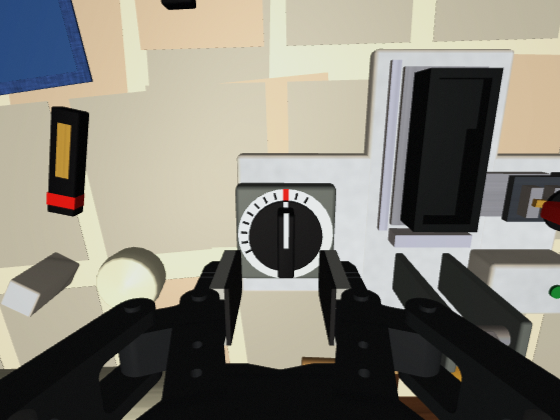

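```bash
python3 - <<'E'
from h import *
C=cam("wrist")
q=[ray(C,p,.06) for p in((68,416),(70,502),(231,474),(227,402))]
for a in q: print(a.round(4))
print(np.mean(q,0), np.degrees(np.arctan2(q[3][1]-q[0][1],q[3][0]-q[0][0])),np.degrees(np.arctan2(q[2][1]-q[1][1],q[2][0]-q[1][0])))
E
```

```text
[ 0.5335 -0.0054  0.06  ]
[0.5364 0.0589 0.06  ]
[0.6634 0.0536 0.06  ]
[ 0.6583 -0.0073  0.06  ]
[0.59790772 0.02495047 0.06      ] -0.8728752764580608 -2.381269107075494
```

```bash

python3 -m jog '-0.65 -0.3 0.85 0 0 0 0;-0.65 -0.3 0.85 0 0 0 0;-0.65 -0.3 0.85 0 0 0 0;-0.65 -0.3 0.85 -0.2 0 0 0;-0.65 -0.05 0 -0.3 0 0 0' 70| sed -n '2,5p'
python3 -m jog '-0.65 0 0 -0.8 0 0 0;-0.65 0 0 -0.9 0 0 0;-0.65 0 0 -0.9 0 0 0;-0.65 0 0 -0.8 0 0 0;-0.65 0 0 0 0 0 0' 70| sed -n '2,5p'
```

```text
tool_pos: [0.5786, 0.0293, 0.1766]
eef_rot: [-3.141, -0.002, 3.119]
contact_force: [0.2, 0.1, -0.2]
gripper_width: 0.0702
tool_pos: [0.577, 0.0264, 0.0387]
eef_rot: [-3.14, -0.007, 3.115]
contact_force: [0.6, -0.6, -0.1]
gripper_width: 0.0701
```

```bash

python3 -m jog '1 0 0 -0.05 0 0 0;1 0 0 0 0 0 0;1 0 0 0 0 0 0;1 0 0 0 0 0 0;1 0 0 0 0 0 0' 80| sed -n '2,6p'
python3 -m jog '1 -0.25 0.005 0.02 0 0 0;1 -0.25 0.005 0.02 0 0 0;1 -0.25 0.005 0 0 0 0;1 -0.25 0.005 0 0 0 0;1 -0.25 0.005 0 0 0 0' | sed -n '2,6p'
```

```text
tool_pos: [0.5803, 0.029, 0.0415]
eef_rot: [3.138, 0.001, 3.117]
contact_force: [0.3, 8.1, -0.9]
gripper_width: 0.0522
grip_force: 85.9
tool_pos: [0.5323, 0.0303, 0.0434]
eef_rot: [3.138, 0.005, 3.117]
contact_force: [7.3, 10.6, -5.8]
gripper_width: 0.0519
grip_force: 85.3
```

```bash
python3 - <<'E'
from h import *
C=cam("top")
q=[ray(C,(110+.55*r,60+.55*c),.004) for c,r in((617,210),(703,200),(723,322),(637,333))]
for a in q: print(a.round(4))
print(np.mean(q,0), np.degrees(np.arctan2(*(q[0]-q[3])[1::-1])),np.degrees(np.arctan2(*(q[1]-q[2])[1::-1])))
q=[ray(C,(110+.55*r,60+.55*c),.010) for c,r in((235,187),(325,196),(310,321),(221,312))]
print('tray',np.mean(q,0),np.degrees(np.arctan2(*(q[0]-q[3])[1::-1])),np.degrees(np.arctan2(*(q[1]-q[2])[1::-1])))
E
python3 -m jog '1 -0.25 0.005 0 0 0 0;1 -0.2 0.005 0 0 0 0;1 0 0 0.25 0 0 0;1 0 0 0.25 0 0 0;1 0 0 0 0 0 0' | sed -n '2,6p'
```

```text
[ 0.5227 -0.2806  0.004 ]
[ 0.5437 -0.445   0.004 ]
[ 0.3145 -0.4719  0.004 ]
[ 0.2926 -0.3108  0.004 ]
[ 0.41835344 -0.37707792  0.004     ] 7.485221598470453 6.671439530955528
tray [0.4326662  0.36882587 0.01      ] -4.111421034377456 -5.491298621574276
tool_pos: [0.5121, 0.0284, 0.0627]
eef_rot: [-3.141, 0.001, 3.115]
contact_force: [0.2, -0.1, -5.1]
gripper_width: 0.0518
grip_force: 86.5
```

```bash

python3 -m jog '1 -0.19 -0.5 0.1 0 0 0.07;1 -0.19 -0.7 0 0 0 0.07;1 -0.19 -0.7 0 0 0 0.07;1 -0.19 -0.7 0 0 0 0.07;1 -0.19 -0.7 0 0 0 0.07' 90| sed -n '2,6p'
python3 -m jog '1 -0.19 -0.7 0 0 0 0.07;1 -0.19 -0.7 0 0 0 0.07;1 -0.19 -0.7 0 0 0 0.07;1 -0.19 -0.7 0 0 0 0.07;1 -0.19 -0.7 0 0 0 0.07' | sed -n '2,6p'
python3 -m jog '1 -0.19 -0.7 0 0 0 0.07;1 -0.19 -0.7 0 0 0 0.07;1 -0.19 -0.7 0 0 0 0.07;1 -0.19 -0.5 0 0 0 0.07;1 0 0 0 0 0 0' | sed -n '2,6p'
python3 - <<'E'
from h import *
im,C=snap("wrist",'w8.png'); print(state()["tool_pos"],state()["eef_rot"])
im,C=snap("top",'t8.png')
cv2.imwrite('pics/t8c.png',cv2.resize(im[170:330,330:500,::-1],(510,480),interpolation=cv2.INTER_CUBIC))
E
```

```text
tool_pos: [0.4727, -0.1045, 0.0654]
eef_rot: [-3.141, -0.001, -3.115]
contact_force: [0.5, 0.4, -5.4]
gripper_width: 0.0518
grip_force: 98.0
tool_pos: [0.4346, -0.2445, 0.0654]
eef_rot: [-3.141, -0.001, -3.062]
contact_force: [0.5, 0.2, -6.9]
gripper_width: 0.0518
grip_force: 98.1
tool_pos: [0.404, -0.3488, 0.0652]
eef_rot: [-3.141, -0.001, -3.023]
contact_force: [-0.8, -0.0, -5.7]
gripper_width: 0.0521
grip_force: 97.9
[ 0.40418732 -0.34778455  0.06519102] [-3.14146224e+00 -1.44958476e-03 -3.02220400e+00]
```

View pics/w8.png

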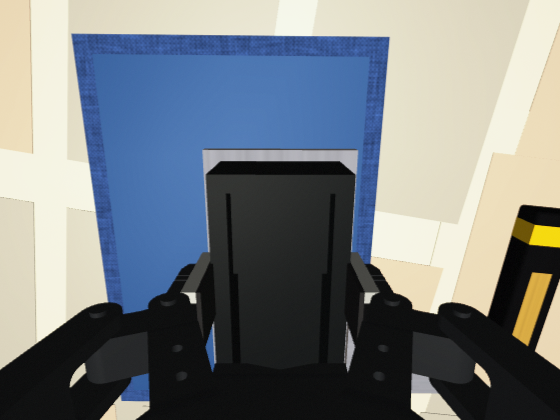

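```bash
python3 - <<'E'
from h import *
C=cam("wrist")
a=ray(C,(34,72),.004)[:2]; b=ray(C,(38,389),.004)[:2]; print(a,b,np.linalg.norm(a-b))
e=(b-a)/np.linalg.norm(b-a); n=np.array([e[1],-e[0]]); print('yaw',np.arctan2(n[1],n[0]),'centre',(a+b)/2+.12*n)
l=ray(C,(390,120.5),.004)[:2]; print('left edge yaw',np.arctan2(*(l-a)[::-1]))
# stone: plate front corners at top of plate z
s=state(); print('stone centre est', np.array(s["tool_pos"][:2])+.019*np.array([np.cos(s["eef_rot"][2]+np.pi),np.sin(s["eef_rot"][2]+np.pi)]))
zp=.0652-.0215+.006
p=[ray(C,q,zp)[:2] for q in((150,203),(150,357))]; print(p, np.linalg.norm(p[0]-p[1]),np.arctan2(*(p[1]-p[0])[::-1]))
t=[ray(C,q,zp+.034)[:2] for q in((173,207),(173,355))]; print(t,np.linalg.norm(t[0]-t[1]))
ee=(p[1]-p[0])/np.linalg.norm(p[1]-p[0]); print('c',(p[0]+p[1])/2+.07*np.array([ee[1],-ee[0]]))
E
```

```text
[ 0.3123059  -0.47049772] [ 0.29376063 -0.30298649] 0.16853468515676007
yaw 0.11026162713528215 centre [ 0.42230455 -0.3735375 ]
left edge yaw 0.1122735939725224
stone centre est [ 0.42322402 -0.3449195 ]
[array([ 0.35894011, -0.38834926]), array([ 0.35058029, -0.31987271])] 0.06898495494606932 1.6922781475229505
[array([ 0.36243216, -0.37952215]), array([ 0.3560246 , -0.32700668])] 0.052904929647263316
c [ 0.42424431 -0.34562816]
```

```bash

python3 -m jog '1 -0.05 -0.36 0 0 0 0;1 0 -0.36 -0.2 0 0 0;1 0 0 -0.3 0 0 0;1 0 0 -0.3 0 0 0;1 0 0 0 0 0 0' | sed -n '2,6p'
python3 -m jog '1 0 0 -0.08 0 0 0;1 0 0 -0.08 0 0 0;1 0 0 -0.04 0 0 0;1 0 0 0 0 0 0;1 0 0 0 0 0 0' | sed -n '2,6p'
```

```text
tool_pos: [0.4018, -0.375, 0.0319]
eef_rot: [3.14, -0.003, -3.02]
contact_force: [-0.8, 0.5, -5.3]
gripper_width: 0.0518
grip_force: 97.8
tool_pos: [0.4027, -0.3762, 0.0258]
eef_rot: [-3.141, -0.001, -3.02]
contact_force: [-2.0, 0.3, -0.5]
gripper_width: 0.0518
grip_force: 98.5
```

```bash

python3 -m jog '-0.65 0 0 0 0 0 0;-0.65 0 0 0 0 0 0;-0.65 0 0 0 0 0 0;-0.65 0 0 0.5 0 0 0;-0.65 0 0 0.9 0 0 0' | sed -n '2,6p'
python3 -m jog '-0.65 0.3 0.5 0.9 0 0 0;-0.65 0.3 0.5 0.9 0 0 0;-0.65 0.3 0.5 0.9 0 0 0;-0.65 0.3 0.5 0.5 0 0 0;-0.65 0 0 0 0 0 0' | sed -n '2,6p'
python3 - <<'E'
from h import *
im,C=snap("wrist",'w9.png'); print(state()["tool_pos"],state()["eef_rot"])
for d in spot_in("wrist","stick0"): print(d,ray(C,d["position"],.018))
E
```

```text
tool_pos: [0.4021, -0.3755, 0.0811]
eef_rot: [3.14, -0.003, -3.02]
contact_force: [0.3, 0.5, 0.3]
gripper_width: 0.0704
grip_force: 0.0
tool_pos: [0.4521, -0.2956, 0.2112]
eef_rot: [-3.139, 0.002, -3.018]
contact_force: [-0.3, -0.4, -0.6]
gripper_width: 0.0705
grip_force: 0.0
[ 0.45120704 -0.29597144  0.20989683] [-3.14003721e+00 -3.94466253e-06 -3.01905123e+00]
{'position': [310.4, 250.7], 'p': 0.97} [ 0.59752031 -0.31054179  0.018     ]
{'position': [162.5, 387.8], 'p': 0.65} [ 0.42083316 -0.19612141  0.018     ]
```

View pics/w9.png

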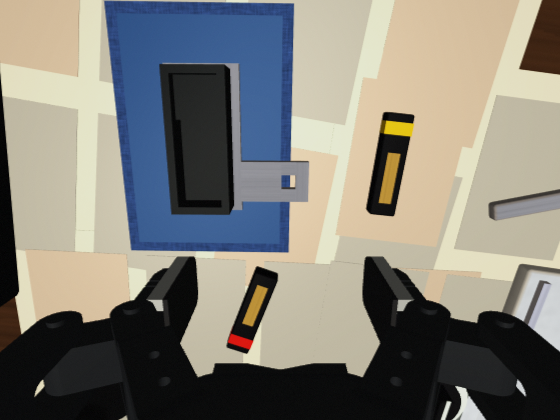

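```bash
cat >> h.py <<'E'
def stick(im,C,rc,z=.018):
    """local refinement: dark+gilt+band region vs pale paper around seed -> centre, yaw in world"""
    hsv=cv2.cvtColor(im,cv2.COLOR_RGB2HSV); m=((hsv[...,2]<70)|((hsv[...,1]>140)&(hsv[...,2]>60))).astype(np.uint8)
    m=cv2.morphologyEx(m,cv2.MORPH_OPEN,np.ones((3,3),np.uint8)); n,l,st,ce=cv2.connectedComponentsWithStats(m); i=l[int(rc[0]),int(rc[1])]
    pts=np.argwhere(l==i); w=np.array([ray(C,p,z)[:2] for p in pts[::max(1,len(pts)//1500)]])
    r=cv2.minAreaRect((w*1000).astype(np.float32)); b=cv2.boxPoints(r); e=[b[1]-b[0],b[2]-b[1]]; d=max(e,key=np.linalg.norm)
    return np.array(r[0])/1000, np.arctan2(d[1],d[0]), sorted(r[1]), i
E
python3 - <<'E'
from h import *
C=cam("wrist"); im=cv2.imread('pics/w9.png')[:,:,::-1].copy()
for rc in((310,251),(162,388)): print(stick(im,C,rc))
s=state(); print(s["eef_rot"],s["tool_pos"])
E
```

```text
(array([ 0.59458563, -0.31004834]), np.float32(-0.22988112), [26.324674606323242, 104.34125518798828], np.int32(15))
(array([ 0.42148779, -0.19478961]), np.float32(0.020084538), [29.948484420776367, 97.98110961914062], np.int32(4))
[-3.14095817e+00 -1.22552572e-03 -3.01987731e+00] [ 0.45055837 -0.29617184  0.20910435]
```

```bash

python3 -m jog '-0.2 0.75 -0.08 -0.6 0 0 -0.6;-0.2 0.75 -0.08 -0.6 0 0 -0.6;-0.2 0.75 -0.08 -0.6 0 0 -0.6;-0.2 0.75 -0.08 -0.6 0 0 -0.6;-0.2 0.65 -0.03 -0.4 0 0 0' 40| sed -n '2,5p'
python3 -m jog '-0.2 0 0 0 0 0 0;-0.2 0 0 0 0 0 0;-0.2 0 0 0 0 0 0;-0.2 0 0 0 0 0 0;-0.2 0 0 0 0 0 0' | sed -n '2,5p'
python3 - <<'E'
from h import *
im,C=snap("wrist",'w10.png'); s=state(); print(s["tool_pos"],s["eef_rot"])
for d in spot_in("wrist","stick0")[:3]: print(d,ray(C,d["position"],.018), stick(im,C,d["position"]))
E
```

```text
tool_pos: [0.5961, -0.3108, 0.0945]
eef_rot: [3.142, -0.004, 2.9]
contact_force: [-0.1, 0.2, 0.4]
gripper_width: 0.0514
tool_pos: [0.5966, -0.3103, 0.0981]
eef_rot: [-3.141, -0.0, 2.903]
contact_force: [-0.3, 0.2, 0.1]
gripper_width: 0.051
[ 0.59663649 -0.31022993  0.09799576] [-3.14088607e+00 -3.50832219e-04  2.90263992e+00]
{'position': [216.9, 284.6], 'p': 0.96} [ 0.59846254 -0.30806976  0.018     ] (array([ 0.60183289, -0.30940659]), np.float32(-0.24124666), [25.78921127319336, 99.31466674804688], np.int32(2))
```

```bash

python3 -m jog '-0.2 0.1 0.03 -0.7 0 0 0;-0.2 0 0 -0.8 0 0 0;-0.2 0 0 -0.75 0 0 0;-0.2 0 0 0 0 0 0;-0.2 0 0 0 0 0 0' 40| sed -n '2,5p'
python3 -m jog '1 0 0 0 0 0 0;1 0 0 0 0 0 0;1 0 0 0 0 0 0;1 0 0 0 0 0 0;1 0 0 0.5 0 0 0' 40| sed -n '2,6p'
```

```text
tool_pos: [0.6013, -0.3092, 0.0087]
eef_rot: [-3.141, 0.0, 2.903]
contact_force: [-0.1, -0.2, 0.9]
gripper_width: 0.0517
tool_pos: [0.6, -0.3085, 0.0271]
eef_rot: [-3.141, -0.003, 2.903]
contact_force: [-0.7, 0.1, -0.8]
gripper_width: 0.0249
grip_force: 39.5
```

```bash

python3 -m jog '1 -0.85 0.5 0.5 0 0 0;1 -0.85 0.85 0.5 0 0 0;1 -0.85 0.85 0.3 0 0 0.3;1 -0.85 0.85 0.2 0 0 0.3;1 -0.85 0.85 0 0 0 0.3' 40| sed -n '2,6p'
python3 -m jog '1 0 0.9 0 0 0 0.1;1 0 0.9 0 0 0 0;1 0 0.9 0 0 0 0;1 0 0.9 0 0 0 0;1 0 0.9 0 0 0 0' | sed -n '2,6p'
python3 -m jog '1 0.1 0.9 0 0 0 0;1 0.1 0.9 0 0 0 0;1 0.1 0.9 0 0 0 0;1 0.1 0.6 0 0 0 0;1 0 0 0 0 0 0' | sed -n '2,6p'
```

```text
tool_pos: [0.4302, -0.1522, 0.0887]
eef_rot: [-3.141, 0.001, 3.039]
contact_force: [0.5, 0.6, -1.0]
gripper_width: 0.0243
grip_force: 39.4
tool_pos: [0.4309, 0.0282, 0.0882]
eef_rot: [-3.141, 0.0, 3.053]
contact_force: [0.3, -0.6, -1.7]
gripper_width: 0.0245
grip_force: 39.5
tool_pos: [0.4471, 0.1605, 0.088]
eef_rot: [3.141, 0.0, 3.055]
contact_force: [0.3, 0.6, -0.3]
gripper_width: 0.0246
grip_force: 39.5
```

```bash

python3 -m jog '1 0.2 0.8 0.5 0 0 0;1 0.2 0.8 0.5 0 0 0;1 0.2 0.8 0.5 0 0 0;1 0.2 0.8 0.5 0 0 0;1 0.2 0.8 0 0 0 0' | sed -n '2,6p'
python3 -m jog '1 0 0.2 0 0 0 0;1 0 0 0 0 0 0;1 0 0 0 0 0 0;1 0 0 0 0 0 0;1 0 0 0 0 0 0' | sed -n '2,6p'
python3 - <<'E'
from h import *
im,C=snap("wrist",'w11.png'); s=state(); print(s["tool_pos"],s["eef_rot"])
E
```

```text
tool_pos: [0.4878, 0.3195, 0.1696]
eef_rot: [3.14, 0.002, 3.052]
contact_force: [0.8, 0.0, -0.9]
gripper_width: 0.0246
grip_force: 39.6
tool_pos: [0.4868, 0.3265, 0.1676]
eef_rot: [-3.141, -0.001, 3.052]
contact_force: [-0.0, 0.2, -0.6]
gripper_width: 0.025
grip_force: 39.6
[0.48673469 0.32667931 0.16763784] [-3.14110945e+00 -8.61092722e-04  3.05231315e+00]
```

View pics/w11.png

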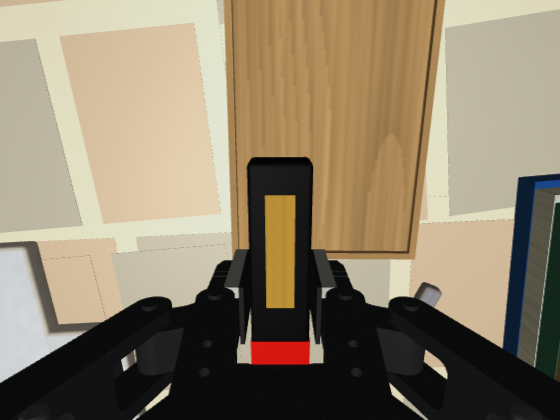

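```bash
python3 - <<'E'
from h import *
C=cam("wrist")
a=ray(C,(257,232),.010)[:2]; b=ray(C,(259,414),.010)[:2]; l=ray(C,(20,226),.010)[:2]; r=ray(C,(20,441),.01)[:2]
print(a,b,np.linalg.norm(a-b)); e=(b-a)/np.linalg.norm(b-a); n=np.array([e[1],-e[0]])
print('yaw',np.arctan2(n[1],n[0]),np.arctan2(*(a-l)[::-1]),np.arctan2(*(b-r)[::-1]),'centre',(a+b)/2-.12*n)
zt=.1676+.012
print('stick ends',ray(C,(172,280),zt),ray(C,(363,280),zt))
E
```

```text
[0.54630538 0.27624672] [0.56317794 0.4444343 ] 0.16903178616412193
yaw -0.0999853859237946 -0.10095953333902795 -0.08964576553011158 centre [0.43534098 0.37231878]
stick ends [0.44224687 0.32987473 0.1796    ] [0.52689521 0.32243254 0.1796    ]
```

```bash

python3 -m jog '1 0.03 0.1 -0.9 0 0 0;1 0 0 -0.9 0 0 0;1 0 0 -0.9 0 0 0;1 0 0 -0.9 0 0 0;1 0 0 -0.2 0 0 0' | sed -n '2,6p'
python3 -m jog '1 0 0 -0.05 0 0 0;1 0 0 0 0 0 0;0.15 0 0 0 0 0 0;0.15 0 0 0 0 0 0;0.15 0 0 0 0 0 0' | sed -n '2,6p'
python3 -m jog '0.15 0 0 0.5 0 0 0;0.15 0 0 0.9 0 0 0;0.15 0 0 0.9 0 0 0;-0.2 0.2 0 0.9 0 0 0;-0.2 0.2 0 0.8 0 0 0' | sed -n '2,6p'
```

```text
tool_pos: [0.4865, 0.3301, 0.0135]
eef_rot: [-3.139, -0.004, 3.053]
contact_force: [-0.6, -0.9, 0.4]
gripper_width: 0.0248
grip_force: 39.6
tool_pos: [0.4881, 0.3312, 0.0139]
eef_rot: [-3.141, -0.0, 3.053]
contact_force: [-0.0, -0.3, -0.1]
gripper_width: 0.0364
grip_force: 0.0
tool_pos: [0.5041, 0.3312, 0.1751]
eef_rot: [3.142, -0.0, 3.053]
contact_force: [1.0, -0.6, 0.6]
gripper_width: 0.0512
grip_force: 0.0
```

```bash

python3 -m jog '-0.2 0.7 -0.1 -0.2 0 0 0.3;-0.2 0.7 -0.1 -0.2 0 0 0.3;-0.2 0.7 -0.1 -0.2 0 0 0.3;-0.2 0.7 -0.1 -0.2 0 0 0.3;-0.2 0 0 0 0 0 0' | sed -n '2,3p'
python3 - <<'E'
from h import *
im,C=snap("wrist",'w12.png'); s=state(); print(s["tool_pos"],s["eef_rot"])
for d in spot_in("wrist","stick0")[:4]: print(d,ray(C,d["position"],.018), stick(im,C,d["position"]))
E
```

```text
tool_pos: [0.6169, 0.3143, 0.1401]
eef_rot: [-3.14, -0.002, -3.052]
[0.61594704 0.31466045 0.14069119] [-3.14067182e+00 -2.33431337e-03 -3.05184569e+00]
{'position': [210.5, 281.6], 'p': 0.9} [0.62531256 0.31558953 0.018     ] (array([0.62922546, 0.3169765 ]), np.float32(0.1178679), [25.15900230407715, 100.12042236328125], np.int32(5))
{'position': [48.3, 317.3], 'p': 0.58} [0.50592168 0.32950614 0.018     ] (array([0.50722037, 0.32909052]), np.float32(-0.06489235), [27.782724380493164, 67.50244903564453], np.int32(1))
```

View pics/w12.png

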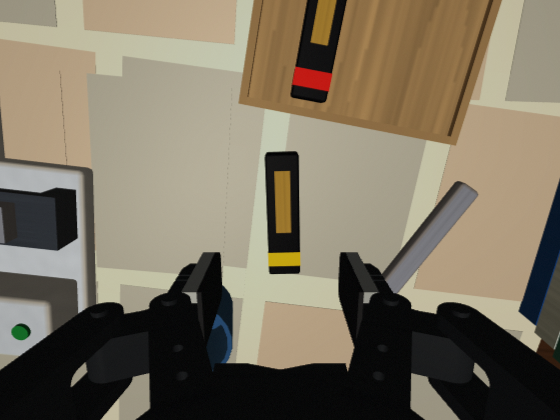

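```bash

python3 -m jog '-0.2 0.3 0.05 -0.7 0 0 0.2;-0.2 0.03 0 -0.9 0 0 0;-0.2 0 0 -0.9 0 0 0;-0.2 0 0 -0.8 0 0 0;-0.2 0 0 0 0 0 0' | sed -n '2,5p'
python3 -m jog '1 0 0 0 0 0 0;1 0 0 0 0 0 0;1 0 0 0 0 0 0;1 0 0 0 0 0 0;1 0 0 0.5 0 0 0' 40| sed -n '2,6p'
```

```text
tool_pos: [0.6266, 0.3167, 0.0078]
eef_rot: [-3.14, -0.005, -3.02]
contact_force: [0.8, 0.3, 0.1]
gripper_width: 0.0514
tool_pos: [0.6286, 0.3169, 0.0296]
eef_rot: [-3.141, -0.002, -3.02]
contact_force: [-0.1, -0.4, -1.3]
gripper_width: 0.0247
grip_force: 39.4
```

```bash

python3 -m jog '1 0 0 0.7 0 0 0;1 -0.5 0.4 0.6 0 0 -0.3;1 -0.9 0.6 0 0 0 -0.4;1 -0.9 0.6 0 0 0 -0.4;1 -0.9 0.5 0 0 0 -0.34' | sed -n '2,6p'
python3 -m jog '1 -0.1 0 0 0 0 0;1 0 0 0 0 0 0;1 0 0 0 0 0 0;1 0 0 0 0 0 0;1 0 0 0 0 0 0' | sed -n '2,6p'
```

```text
tool_pos: [0.5003, 0.4021, 0.0826]
eef_rot: [3.141, 0.0, 3.045]
contact_force: [0.2, 0.3, -0.9]
gripper_width: 0.0246
grip_force: 39.4
tool_pos: [0.4976, 0.4006, 0.0813]
eef_rot: [-3.141, -0.001, 3.046]
contact_force: [-0.5, -0.4, -0.9]
gripper_width: 0.0245
grip_force: 39.4
```

```bash

python3 -m jog '1 -0.15 0 -0.5 0 0 0;1 0 0 -0.6 0 0 0;1 0 0 -0.45 0 0 0;1 0 0 -0.14 0 0 0;1 0 0 0 0 0 0' | sed -n '2,6p'
python3 -m jog '0.15 0 0 0 0 0 0;0.15 0 0 0 0 0 0;0.15 0 0 0 0 0 0;0.15 0 0 0.5 0 0 0;0.15 0 0 0.8 0 0 0' | sed -n '2,6p'
python3 -m jog '0.15 -0.5 -0.9 0.9 0 0 0;-0.2 -0.5 -0.9 0.9 0 0 0;-0.2 -0.5 -0.9 0 0 0 0;-0.2 -0.2 -0.9 0 0 0 0;-0.2 -0.2 -0.9 0 0 0 0' | sed -n '2,3p'
python3 -m jog '-0.2 0 -1 0 0 0 0;-0.2 0 -1 0 0 0 0;-0.2 0 -1 0 0 0 0;-0.2 0 -1 0 0 0 0;-0.2 0 -1 0 0 0 0' | sed -n '2,3p'
python3 -m jog '-0.2 0 -0.8 0 0 0 0;-0.2 0 -0.8 0 0 0 0;-0.2 0 -0.8 0 0 0 0;-0.2 0 -0.8 0 0 0 0;-0.2 0 -0.8 0 0 0 0' | sed -n '2,3p'
```

```text
tool_pos: [0.4908, 0.4005, 0.0158]
eef_rot: [-3.141, -0.001, 3.046]
contact_force: [-7.0, -4.6, 18.8]
gripper_width: 0.0248
grip_force: 41.5
tool_pos: [0.4904, 0.4005, 0.0652]
eef_rot: [-3.139, -0.003, 3.047]
contact_force: [0.3, 0.5, 0.3]
gripper_width: 0.0364
grip_force: 0.0
tool_pos: [0.4147, 0.2201, 0.138]
eef_rot: [-3.141, -0.001, 3.047]
tool_pos: [0.4151, 0.0198, 0.138]
eef_rot: [-3.141, -0.001, 3.047]
tool_pos: [0.4151, -0.14, 0.1379]
eef_rot: [-3.141, -0.001, 3.047]
```

```bash

python3 -m jog '-0.2 0.05 -0.5 0 0 0 0.3;-0.2 0 -0.5 0 0 0 0.3;-0.2 0 -0.35 0 0 0 0;-0.2 0 0 0 0 0 0;-0.2 0 0 0 0 0 0' | sed -n '2,3p'
python3 - <<'E'
from h import *
im,C=snap("wrist",'w13.png'); s=state(); print(s["tool_pos"],s["eef_rot"])
for d in spot_in("wrist","stick0")[:4]: print(d,ray(C,d["position"],.018), stick(im,C,d["position"]))
E
```

```text
tool_pos: [0.417, -0.1924, 0.1378]
eef_rot: [-3.141, -0.001, 3.136]
[ 0.41703131 -0.19233865  0.13787767] [-3.14133247e+00 -1.14471218e-03  3.13679552e+00]
{'position': [204.6, 281.0], 'p': 0.77} [ 0.42020115 -0.19227626  0.018     ] (array([ 0.42287173, -0.1921554 ]), np.float32(0.018929256), [25.569673538208008, 99.906982421875], np.int32(4))
{'position': [224.2, 488.2], 'p': 0.74} [ 0.43689823 -0.02876549  0.018     ] (array([ 0.45142676, -0.1908094 ]), np.float32(1.5543798), [346.6794128417969, 496.8778076171875], np.int32(0))
```

```bash

python3 -m jog '-0.2 0.15 0 -0.7 0 0 0.1;-0.2 0 0 -0.9 0 0 0;-0.2 0 0 -0.9 0 0 0;-0.2 0 0 -0.74 0 0 0;-0.2 0 0 0 0 0 0' | sed -n '2,5p'
python3 -m jog '1 0 0 0 0 0 0;1 0 0 0 0 0 0;1 0 0 0 0 0 0;1 0 0 0 0 0 0;1 0 0 0.5 0 0 0' 40| sed -n '2,6p'
python3 -m jog '1 0 0 0.8 0 0 -0.2;1 -0.1 0.5 0.8 0 0 -0.2;1 -0.2 0.9 0 0 0 -0.1;1 -0.2 0.9 0 0 0 -0.1;1 -0.2 0.9 0 0 0 -0.1' | sed -n '2,6p'
python3 -m jog '1 -0.1 0.9 0 0 0 0;1 -0.1 0.9 0 0 0 0;1 -0.1 0.9 0 0 0 0;1 -0.1 0.9 0 0 0 0;1 -0.1 0.9 0 0 0 0' | sed -n '2,6p'
python3 -m jog '1 0 0.9 0 0 0 0;1 0 0.9 0 0 0 0;1 0 0.9 0 0 0 0;1 0 0.9 0 0 0 0;1 0 0.9 0 0 0 0' | sed -n '2,6p'
```

```text
tool_pos: [0.4216, -0.1917, 0.0069]
eef_rot: [3.14, -0.005, -3.131]
contact_force: [-0.4, 0.5, 0.2]
gripper_width: 0.0517
tool_pos: [0.4227, -0.1927, 0.0286]
eef_rot: [-3.141, -0.002, -3.131]
contact_force: [-0.5, -0.1, -0.0]
gripper_width: 0.0247
grip_force: 39.5
tool_pos: [0.3952, -0.064, 0.0933]
eef_rot: [-3.141, 0.001, 3.046]
contact_force: [0.7, 0.5, 0.0]
gripper_width: 0.0251
grip_force: 39.5
tool_pos: [0.3753, 0.1164, 0.0932]
eef_rot: [3.141, 0.001, 3.047]
contact_force: [0.4, 0.2, -0.7]
gripper_width: 0.0244
grip_force: 39.5
tool_pos: [0.3753, 0.2966, 0.0932]
eef_rot: [3.141, 0.0, 3.047]
contact_force: [0.5, -0.1, -0.7]
gripper_width: 0.0249
grip_force: 39.5
```

```bash

python3 -m jog '1 0 0.8 0 0 0 0;1 0 0.8 0 0 0 0;1 0 0.4 0 0 0 0;1 0 0 -0.3 0 0 0;1 0 0 -0.5 0 0 0' | sed -n '2,6p'
python3 -m jog '1 0 0 -0.5 0 0 0;1 0 0 -0.4 0 0 0;1 0 0 -0.2 0 0 0;1 0 0 -0.05 0 0 0;1 0 0 0 0 0 0' | sed -n '2,6p'
```

```text
tool_pos: [0.3751, 0.3742, 0.0599]
eef_rot: [-3.141, -0.001, 3.047]
contact_force: [0.2, -0.1, -1.5]
gripper_width: 0.0248
grip_force: 39.5
tool_pos: [0.3753, 0.3749, 0.0146]
eef_rot: [-3.141, -0.001, 3.046]
contact_force: [-0.3, -0.6, -0.7]
gripper_width: 0.0248
grip_force: 39.5
```

```bash

python3 -m jog '1 0 0 -0.06 0 0 0;1 0 0 0 0 0 0;0.15 0 0 0 0 0 0;0.15 0 0 0 0 0 0;0.15 0 0 0 0 0 0' | sed -n '2,6p'
python3 -m jog '0.15 0 0 0.5 0 0 0;0.15 0 0 0.8 0 0 0;0.15 0 0 1 0 0 0;0.15 0.5 -0.3 1 0 0 0;0.15 0.5 -0.3 1 0 0 0' | sed -n '2,6p'
python3 -m jog '0.15 0.8 -0.3 1 0 0 0;0.15 0.8 -0.3 1 0 0 0;0.15 0.8 -0.3 0.5 0 0 0;0.15 0 0 0 0 0 0;0.15 0 0 0 0 0 0' | sed -n '1,6p'
python3 - <<'E'
from h import *
im,C=snap("wrist",'w14.png')
im,C=snap("scene",'s14.png')
cv2.imwrite('pics/s14c.png',cv2.resize(im[140:380,120:400,::-1],(700,600),interpolation=cv2.INTER_CUBIC))
E
```

```text
tool_pos: [0.3751, 0.3751, 0.0119]
eef_rot: [-3.141, -0.001, 3.047]
contact_force: [0.2, -0.1, 0.5]
gripper_width: 0.036
grip_force: 0.0
tool_pos: [0.4153, 0.3509, 0.1852]
eef_rot: [-3.141, -0.001, 3.048]
contact_force: [1.0, 1.4, -0.7]
gripper_width: 0.0365
grip_force: 0.0
clock: 52.75
tool_pos: [0.5105, 0.315, 0.2829]
eef_rot: [-3.14, -0.002, 3.046]
contact_force: [-0.0, -0.2, -0.1]
gripper_width: 0.0363
grip_force: 0.0
```

View pics/w14.png

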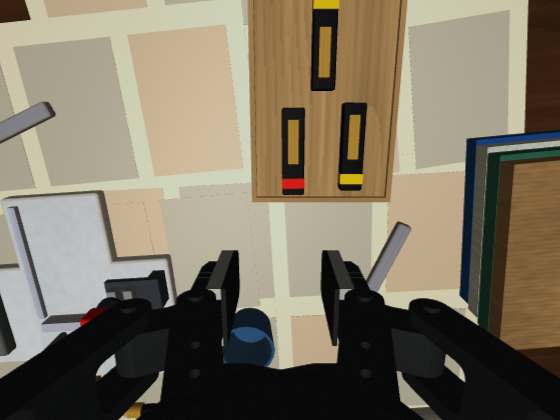

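View pics/s14c.png

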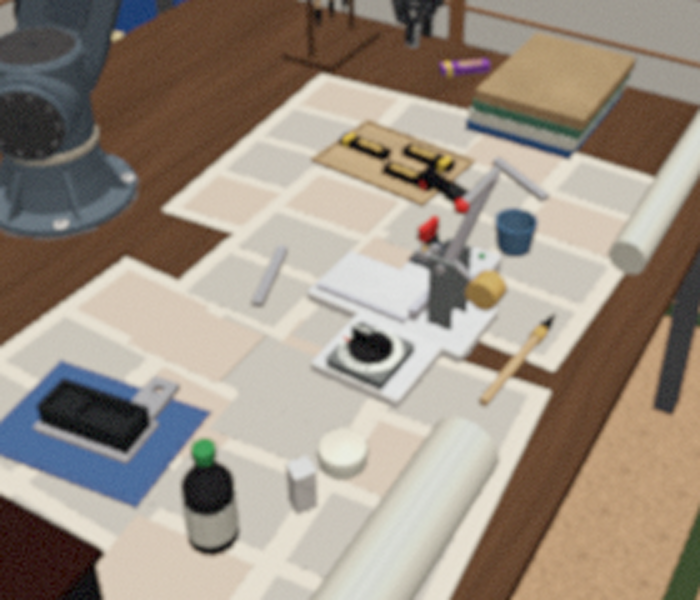

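```bash
python3 - <<'E'
from h import *
C=cam("wrist")
o=ray(C,(201,252.5),.010)[:2]; b=ray(C,(201,389),.010)[:2]; print(o,b,np.linalg.norm(o-b))
e=(b-o)/np.linalg.norm(b-o); n=np.array([e[1],-e[0]]); ctr=(o+b)/2-.12*n
for nm,pts in dict(B=((109,293),(192.5,293)),A=((104,354),(189,350)),C=((8,326),(90,323))).items():
    for p in pts:
        d=ray(C,p,.022)[:2]-ctr; print(nm,(d@n).round(4),(d@e).round(4))
E
python3 - <<'E'
import cv2
im=cv2.imread('pics/w14.png'); cv2.imwrite('pics/w14c.png',cv2.resize(im[90:215,240:410],(680,500),interpolation=cv2.INTER_CUBIC))
E
```

```text
[0.5459104  0.27737067] [0.56140461 0.44421207] 0.16755931839851657
B 0.0114 -0.0356
B 0.1066 -0.0346
A 0.0061 0.0319
A 0.1023 0.0326
C -0.0892 -0.0024
C -0.0087 -0.0029
```

View pics/w14c.png

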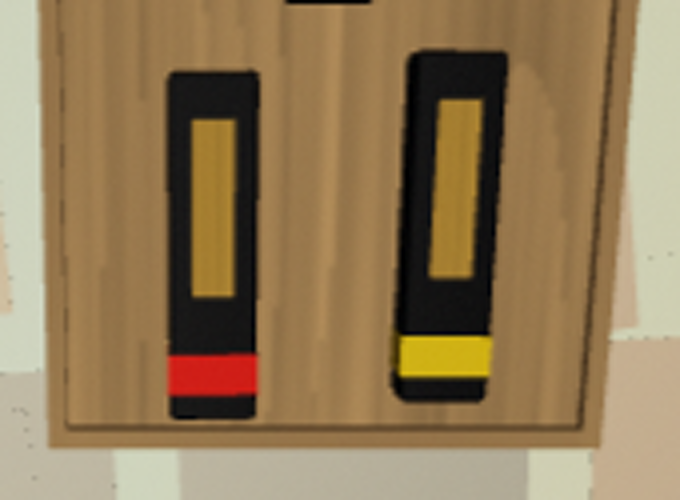

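```bash
python3 -c "
from cell import *
print(close_job())"
```

```text
the job is handed in; nothing more can be done
None
```

I handed the job in at about 53 s: the grinding arm is resting open, the plunger is latched up, the stone is in the middle of the mat, all three ink sticks are flat on the tray floor, and the dial is on the red zero mark.

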